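Half-open the curing lamp's sprung shutter and hold it

ROBOT

A 7-joint arm with a two-finger parallel gripper is mounted at the origin on the work surface. World frame = base frame: x ahead of the robot, y to its left, z up, the work surface at z = 0. Lengths are in m, angles in rad, forces in N, time in s.
With the tool pointing down it reaches from about 0.425 to 0.875 m from the base axis. Payload 4.7 kg.
Tool frame: the origin (TCP) lies where the fingers leave the gripper's body, on its centre line; the fingertips stand 70 mm ahead of it and the grasp point (between the pads) lies 51 mm ahead of it; z points along the fingers, y is the line along which they close (so a half turn about z gives the same grasp; the last joint's range is limited). The gripper opens to 87 mm and grips with 3 to 60 N. Pads are 19 mm wide; open, the fingers measure 117 mm over their backs; the gripper's body (75 mm by 190 mm) begins 51 mm behind the grasp point.
Start: joints at [-1.242, 0.321, -0.07, 1.45, 0.023, 1.371, -0.057], TCP at [0.201, 0.618, 0.292] pointing down, gripper open.
Joint ranges: [-2.86, 2.86], [-0.3, 2.09], [-1.38, 1.24], [0.06, 2.45], [-1.56, 4.7], [0.09, 2.05], [-2.69, 2.69]. Speed limits (rad/s): [2.57, 2.57, 3.14, 3.14, 3.14, 3.14, 3.14].

INTERFACE

Orientations are given as a rotation vector (axis times angle).
In Python, from bench import ctrl gives the robot as it stands.
- The arm moves only by the tool play_rows, never from a script. Its argument "increments" is a list that holds one entry, the list of rows, each a list of 7 numbers: the shift along the tool's x, y, z as a fraction of full scale, then the turn, a rotation vector about the tool's x, y, z as a fraction of full scale, then the gripper command: -1 is shut, 1 is fully open, values between are in proportion. A call has 1 to 8 rows; each row is the pose to reach, as a shift and turn from the pose commanded when the call began, along the tool's axes at that moment; what a row does not reach only later rows make up. Full scale, the value 1, is 0.1 m for a shift and 90 degrees for a turn. A row lasts 1/10 s, in which the tool goes at most 50 mm and 8.59 degrees, less where a joint would pass 70% of its speed; a pose out of reach is approached as far as the arm can. A call with a number of a shift or a turn outside -1 to 1 is refused whole. A call with a gripper value outside its range is refused whole. The fingers move at their own pace and stop on an object; "squeeze" is the grip in N (left out, the last holds). Time passes only in rows, so rows that repeat a pose let the fingers close. It gives the time, the measured TCP pose, the force, the opening and the grip force at its end, in the units of the state.
- ctrl.get_state(): the state, without advancing time (a new reading comes with each control period).
- ctrl.get_image(name): name is "scene" or "top" or "wrist"; returns the picture (420x560x3 uint8, red, green, blue); there is no depth.
- ctrl.get_calibration(name): a dict with "vertical_fov" (degrees; the focal length in pixels is half the picture's height over the tangent of half this angle, whatever the lens; pixels are square), "cx", "cy" (the principal point, pixels), "R" (3x3) and "t" (3): a world point X has camera coordinates R X + t; the wrist camera has in their place "T_tool_cam" (4x4, takes a point from camera to tool coordinates, whose origin is the TCP and whose axes are the flange's). Camera axes: x right, y down, z forward; pixel columns grow to the right and rows downward; lengths in m; the calibration is good to about 2 mm. A picture is of the moment at which its call begins: read the wrist's pose just before it. get_calibration takes no time and is no camera call.
- ctrl.close_job(): hands the job in; it is judged then, once.
The state is a dict: "time": time; "joint_positions": joint angles; "qd": joint speeds; "joint_torque": joint torques, N m; "position": TCP position; "tool_rot": TCP orientation; "ft_force": force on the tool from outside, world axes, zero at the start; "torque": the same for the moment, N m; "grip_width": opening from 0.0 (shut) to 1.0 (fully open); "grip_force": force on a finger pad.
Only numpy, scipy, OpenCV 4.12 (cv2) and the standard library are available. Lean on these libraries where they do the work, as an engineer would, in place of code of your own. Each camera call takes 0.05 s, during which the arm holds its last target. There are 200 camera calls.

TASK

A filled cartridge has been left in the track of the curing lamp's sprung shutter: take it out and stand it upright in the shallow open tray, and only then slide the shutter open (it has an upright tab for this), against its spring, to half of its travel, where its trailing edge is level with the small ridges on the two rails and half the window shows. Finish while still holding the shutter there with the gripper, because it springs shut if let go. Leave the other things on the bench where they are.

Things in the scene. Friction and masses are not known exactly. Their poses are not given: they have to be found in the camera images.
- lamp: Curing lamp, fixed on the bench, place and yaw vary: box 240 (its x) x 130 (its y) x 60 mm high, white with an aluminium deck on top. Origin: centre of its underside, z up. It stands left or right of the robot's x axis, the tray on the other side. The shutter opens along its +x, which points away from the robot within 40 degrees.
- window (a point): Centre of the lamp's window, at deck height (60 mm above the bench), at lamp x = -55, y = 0 mm. The window is 60 (lamp x) x 50 mm; the shutter covers it when shut. A small ridge 5 mm high across each rail beside this point marks half travel.
- track_end (a point): Far end of the shutter's track, on the deck at lamp x = 62, y = 0 mm, where an end stop 8 mm thick and 12 mm high closes it. Two guide rails 8 mm high, 10 mm wide, at lamp y = +-42.5 mm run from here back to lamp x = -88 mm; the track between them is 75 mm wide.
- shutter (a joint): Travel of the sprung shutter along the lamp's +x, in m: 0 shut (as it always starts), 0.060 fully open, 0.030 half. A return spring pulls it shut: 3.3 N at 0, rising evenly by 2.2 N per 10 mm, so 9.9 N at half and 16.5 N fully open, plus about 0.6 N of friction.
- shutter_plate: The shutter with its tab, one moving piece: steel plate 80 (x) x 70 (y) mm in the track, its top 5 mm above the deck, and in its middle a black upright tab 14 mm thick along x (the sliding direction), 36 mm wide along y, its top 38 mm above the deck. Origin: on the deck under the plate's centre, at lamp x = -45 mm when shut; axes as the lamp's.
- tab_top (a point): Centre of the top face of the shutter's tab; 33 mm of tab stand free below it, down to the plate.
- stray_pod: The cartridge standing in the shutter's track, on the lamp's deck between the shutter and the end stop; it blocks the shutter well before half travel. Black upright oval with a clear collar, 46 (its x) x 26 (its y) x 58 mm high, straight sides, 42 to 78 g. Its long side lies along the track within 12 degrees. Origin: centre of its underside; z up.
- tray: Shallow open grey tray, fixed on the bench, empty: outside 180 (its x) x 140 (its y) x 18 mm high, walls and floor 5 mm thick. Origin: centre of its underside; z up.
- spare_pod: A second cartridge of the same make, standing on the bench between lamp and tray; origin at its underside, z up; a bystander, to be left where it is.
- jar: White lidded jar, 44 mm across, 55 mm high, standing between lamp and tray; origin at its underside; a bystander, to be left where it is.
- driver: Screwdriver lying on the left of the bench; origin at the middle of its underside, its shaft along its x; a bystander, to be left where it is.
- weight: Steel weight with a knob, 48 mm across, 56 mm high, on the left of the bench; origin at its underside; a bystander, to be left where it is.
- gauge: Grey hand gauge lying flat, 75 x 50 x 24 mm, on the right of the bench; origin at its underside; a bystander, to be left where it is.

How it is judged:
By the outcome, as a careful person would: the job done as asked, in the order asked, and still so for the second after the job is handed in, while the arm keeps its last pose, push and grip.
It also fails if it takes over 51 s, if anything falls off the work surface, if the arm or the gripper's body presses on something with over 40 N, if the wrist force passes 120 N, or if a joint passes its speed limit or range.

## Working session

There is one attempt and no reset: what is moved stays moved. The work goes in short steps, Python scripts to look and compute and a tool call to move; the robot and the scene stay as the last step left them, time stands still between calls to the robot, and variables do not carry over. Pictures are saved under pics/ and viewed, at most 10 in all, crops included, and the job is handed in when it is done.

Besides the shell and the picture viewer there is one more tool, called after "Request:" as name(argument=value, ...) on one line, values as JSON. play_rows: Moves the arm, as the interface text tells. Shift numbers are shares of 0.1 m and turn numbers shares of 90 degrees, none past 1 either way. Its arguments: {"type":"object","properties":{"increments":{"type":"array"},"squeeze":{"type":"number"}},"required":["increments"]}

```bash
mkdir -p pics; python3 - <<'E'
from bench import ctrl
import cv2,numpy as np
np.set_printoptions(precision=4,suppress=True)
s=ctrl.get_state();print(s['time'],s['position'],s['tool_rot'],s['grip_width'])
for n in("top","scene"):
    im=ctrl.get_image(n);cv2.imwrite(f"pics/{n}0.png",im[:,:,::-1])
    c=ctrl.get_calibration(n);print(n,c)
    big=cv2.resize(im,(784,588),interpolation=cv2.INTER_CUBIC);cv2.imwrite(f"pics/{n}0b.png",big[:,:,::-1])
print(ctrl.get_calibration("wrist"))
E
```

```text
0.0 [0.2012 0.6176 0.2912] [-0.4924 -3.1026  0.0029] 1.0012886855844365
top {'vertical_fov': 50.48687828106993, 'cx': 278.53843008973905, 'cy': 208.72001247642447, 'R': array([[-0.0043, -0.9999,  0.0158],
       [-0.9921,  0.0023, -0.1258],
       [ 0.1257, -0.0162, -0.9919]]), 't': array([-0.023 ,  0.567 ,  1.1586])}
scene {'vertical_fov': 46.716692946091456, 'cx': 286.01413801440447, 'cy': 212.7376163029351, 'R': array([[-0.5671,  0.8236,  0.0013],
       [ 0.5011,  0.3463, -0.7931],
       [-0.6537, -0.4491, -0.6091]]), 't': array([ 0.3049, -0.1981,  1.7428])}
{'vertical_fov': 64.32626117356911, 'cx': 280.62009163650123, 'cy': 213.9478051827304, 'T_tool_cam': array([[-0.0004, -0.9606, -0.278 ,  0.0766],
       [ 1.    , -0.0007,  0.0012, -0.0002],
       [-0.0014, -0.278 ,  0.9606, -0.0919],
       [ 0.    ,  0.    ,  0.    ,  1.    ]])}
```

View pics/top0b.png

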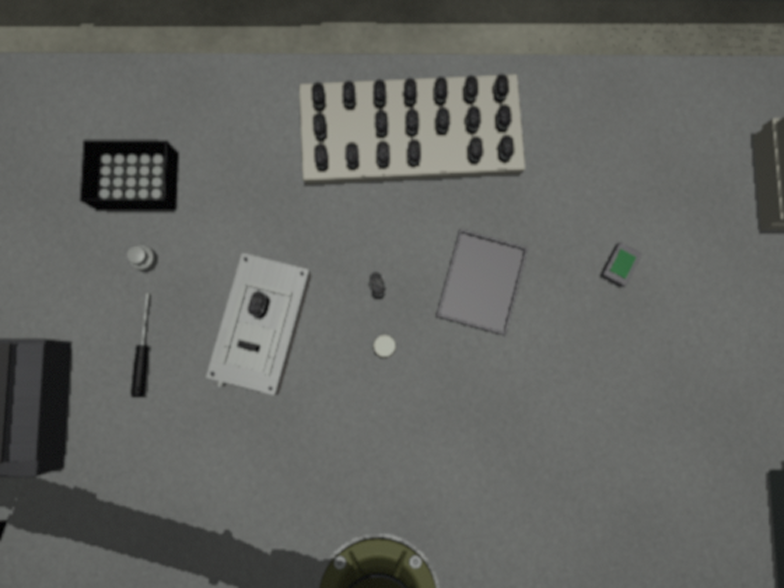

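View pics/scene0b.png

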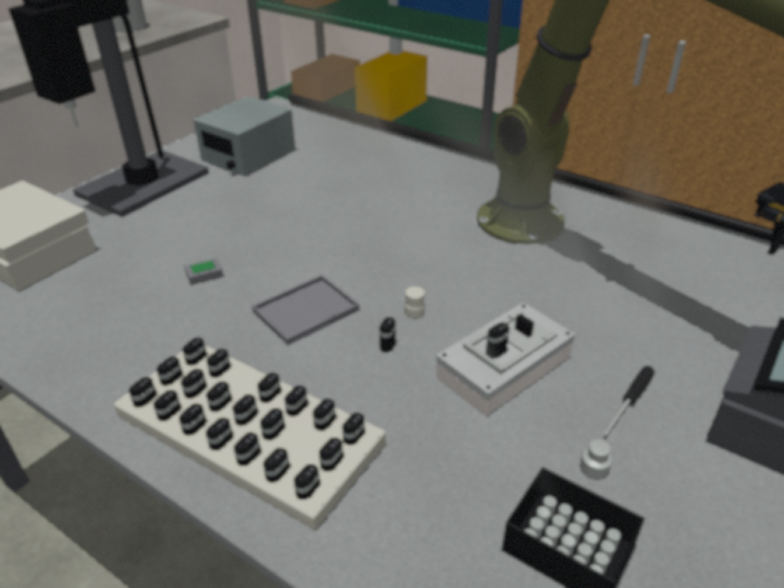

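The top picture shows the lamp at the left (deck corners about (243,254), (309,269), (276,394), (208,378) in the 1.4x picture), with the pod at (259,304) and the tab at (249,346). The tray is at right-centre, with corners (460,231), (525,247), (504,333), (437,317). The jar and spare pod stand between them.

```bash
cat > h.py <<'E'
import numpy as np, cv2
from bench import ctrl
from scipy.spatial.transform import Rotation as Ro
np.set_printoptions(precision=4,suppress=True)
def cam(n,s=None):
    c=ctrl.get_calibration(n); f=210/np.tan(np.radians(c['vertical_fov'])/2)
    if n=='wrist':
        T=np.eye(4);T[:3,:3]=Ro.from_rotvec(s['tool_rot']).as_matrix();T[:3,3]=s['position']
        M=np.linalg.inv(T@np.array(c['T_tool_cam'])); R,t=M[:3,:3],M[:3,3]
    else: R,t=np.array(c['R']),np.array(c['t'])
    return f,c['cx'],c['cy'],R,t
def ray(cm,uv,z):
    f,cx,cy,R,t=cm; d=R.T@np.array([(uv[0]-cx)/f,(uv[1]-cy)/f,1]); o=-R.T@t
    return o+d*(z-o[2])/d[2]
def proj(cm,X):
    f,cx,cy,R,t=cm; p=R@np.array(X)+t; return np.array([f*p[0]/p[2]+cx,f*p[1]/p[2]+cy])
E
python3 - <<'E'
from h import *
c=cam('top')
for nm,z,pts in [('deck',.06,[(243,254),(309,269),(276,394),(208,378)]),('tray',.018,[(460,231),(525,247),(504,333),(437,317)]),('pod',.118,[(259,301)]),('tab',.098,[(249,345)]),('jar',.055,[(385,345)]),('spare',.058,[(377,282)])]:
    P=np.array([ray(c,np.array(p)/1.4,z) for p in pts]);print(nm,P[:,:2].round(3).tolist(),P.mean(0),[np.linalg.norm(P[i]-P[i-1]).round(3) for i in range(len(P))])
im=cv2.imread('pics/top0.png')[175:290,140:300]
cv2.imwrite('pics/crop1.png',cv2.resize(im,None,fx=5,fy=5,interpolation=cv2.INTER_CUBIC))
E
```

```text
deck [[0.637, 0.252], [0.608, 0.128], [0.376, 0.185], [0.406, 0.31]] [0.5068 0.2189 0.06  ] [np.float64(0.238), np.float64(0.128), np.float64(0.239), np.float64(0.129)]
tray [[0.691, -0.164], [0.658, -0.292], [0.489, -0.245], [0.521, -0.116]] [ 0.5897 -0.2043  0.018 ] [np.float64(0.177), np.float64(0.132), np.float64(0.175), np.float64(0.133)]
pod [[0.541, 0.209]] [0.5413 0.2089 0.118 ] [np.float64(0.0)]
tab [[0.464, 0.229]] [0.4644 0.2289 0.098 ] [np.float64(0.0)]
jar [[0.465, -0.015]] [ 0.4653 -0.0149  0.055 ] [np.float64(0.0)]
spare [[0.584, -0.0]] [ 0.5836 -0.0002  0.058 ] [np.float64(0.0)]
```

View pics/crop1.png

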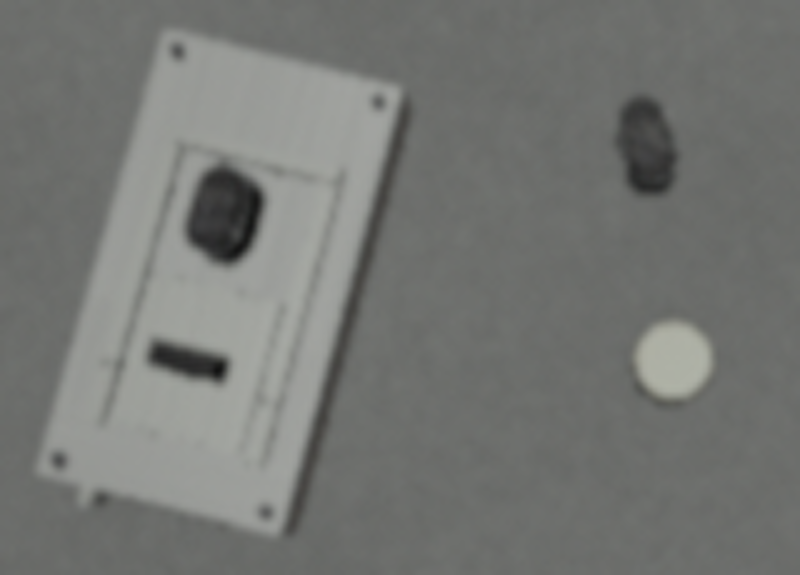

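The crop shows the lamp clearly, with the pod top at about (225,210), the tab at (187,358) and the half-travel ridges. The lamp is at (0.507, 0.219) with a yaw of about -14°, which the tab position confirms. I'll move above the pod with the wrist camera, keeping clear of the dark device at the left.

Request:
play_rows(increments=[[[0,-0.5,-0.3,0,0,0,1],[0,-1,-0.6,0,0,0,1],[0,-1,-0.6,0,0,0,1]]])

```text
time: 0.4
position: [0.1696, 0.521, 0.3547]
tool_rot: [0.492, 3.102, 0.003]
ft_force: [-0.2, -0.4, 0.3]
grip_width: 0.998
grip_force: 0.0
```

Request:
play_rows(increments=[[[-0.45,-0.18,0,0,0,0,1],[-0.9,-0.37,0,0,0,0,1],[-0.9,-0.37,0,0,0,0,1]]])

```text
time: 0.7
position: [0.2511, 0.4549, 0.3525]
tool_rot: [0.51, 3.096, -0.002]
ft_force: [0.9, -0.7, 0.2]
grip_width: 1.001
grip_force: 0.0
```

Request:
play_rows(increments=[[[-0.45,-0.18,0,0,0,0,1],[-0.9,-0.37,0,0,0,0,1],[-0.9,-0.37,0,0,0,0,1]]])

```text
time: 1.0
position: [0.3247, 0.3913, 0.3522]
tool_rot: [0.511, 3.097, -0.003]
ft_force: [-0.7, -0.5, -0.1]
grip_width: 0.998
grip_force: 0.0
```

Request:
play_rows(increments=[[[-0.45,-0.18,0,0,0,0,1],[-0.9,-0.37,0,0,0,0,1],[-0.9,-0.37,0,0,0,0,1]]])

```text
time: 1.3
position: [0.3982, 0.3278, 0.3521]
tool_rot: [0.511, 3.097, -0.004]
ft_force: [-0.8, -0.5, -0.2]
grip_width: 1.005
grip_force: 0.0
```

Request:
play_rows(increments=[[[-0.45,-0.18,0.2,0,0,0,1],[-0.9,-0.37,0.4,0,0,-0.046,1],[-0.9,-0.37,0.4,0,0,-0.046,1],[-0.9,-0.37,0.4,0,0,-0.046,1]]])

```text
time: 1.7
position: [0.4673, 0.2693, 0.3111]
tool_rot: [-0.387, -3.116, 0.003]
ft_force: [0.2, 0.2, 0.0]
grip_width: 1.0
grip_force: 0.0
```

```bash
python3 - <<'E'
from h import *
s=ctrl.get_state();print(s['time'],s['position'],s['tool_rot'],s['ft_force'])
im=ctrl.get_image('wrist');cv2.imwrite('pics/w1.png',im[:,:,::-1])
cv2.imwrite('pics/w1b.png',cv2.resize(im,(784,588),interpolation=cv2.INTER_CUBIC)[:,:,::-1])
E
```

```text
1.7 [0.4673 0.2693 0.3111] [-0.387  -3.116   0.0027] [0.2049 0.2129 0.0228]
```

View pics/w1b.png

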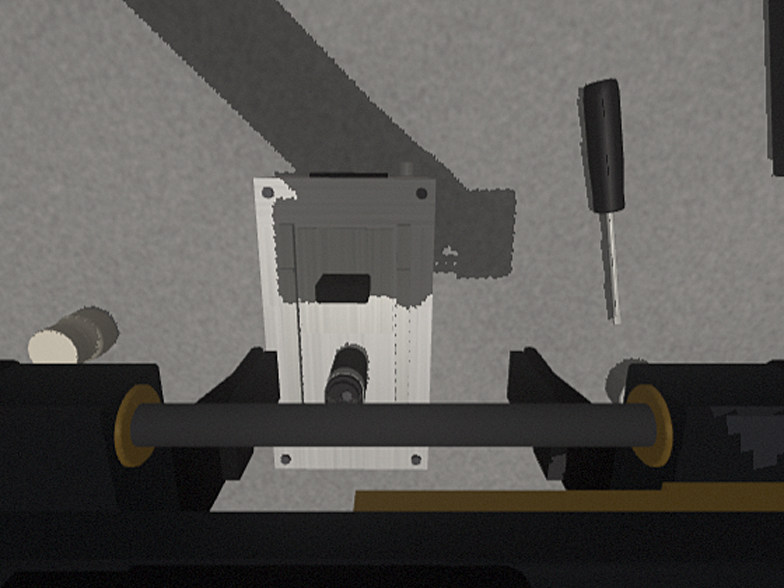

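The wrist view shows the deck corners at about (253,178), (436,178), (427,468), (275,468) and the tab at (342,288). The pod at (347,375) is partly hidden by the gripper, so I'll move further out to see it whole.

Request:
play_rows(increments=[[[-0.4,-0.11,0,0,0,0,1],[-0.74,-0.22,0,0,0,0,1],[-0.74,-0.22,0,0,0,0,1]]])

```text
time: 2.05
position: [0.536, 0.2294, 0.3128]
tool_rot: [0.387, 3.115, -0.002]
ft_force: [-0.0, -0.7, 0.6]
grip_width: 1.0
grip_force: 0.0
```

Request:
play_rows(increments=[[[-0.4,-0.11,0,0,0,0,1],[-0.74,-0.22,0,0,0,0,1],[-0.74,-0.22,0,0,0,0,1],[-0.74,-0.22,0,0,0,0,1]]])

```text
time: 2.45
position: [0.5994, 0.1941, 0.3123]
tool_rot: [-0.379, -3.118, -0.001]
ft_force: [-0.5, -0.1, 0.4]
grip_width: 0.999
grip_force: 0.0
```

```bash
python3 - <<'E'
from h import *
s=dict(position=[.4673,.2693,.3111],tool_rot=[-.387,-3.116,.0027]);c=cam('wrist',s)
P=np.array([ray(c,np.array(p)/1.4,.06) for p in [(253,178),(436,178),(427,468),(275,468)]]);print(P,P.mean(0))
s=ctrl.get_state();print(s['time'],s['position'].tolist(),s['tool_rot'].tolist())
im=ctrl.get_image('wrist');cv2.imwrite('pics/w2.png',im[:,:,::-1])
cv2.imwrite('pics/w2b.png',cv2.resize(im[:300,130:450],(800,750),interpolation=cv2.INTER_CUBIC)[:600,:,::-1])
E
```

```text
[[0.3775 0.1892 0.06  ]
 [0.4093 0.3153 0.06  ]
 [0.6409 0.2552 0.06  ]
 [0.6092 0.1296 0.06  ]] [0.5092 0.2223 0.06  ]
2.45 [0.5993589486573602, 0.19411370005380055, 0.3122706868365359] [-0.37894089359092914, -3.1177681727068802, -0.0013763007244648941]
```

View pics/w2b.png

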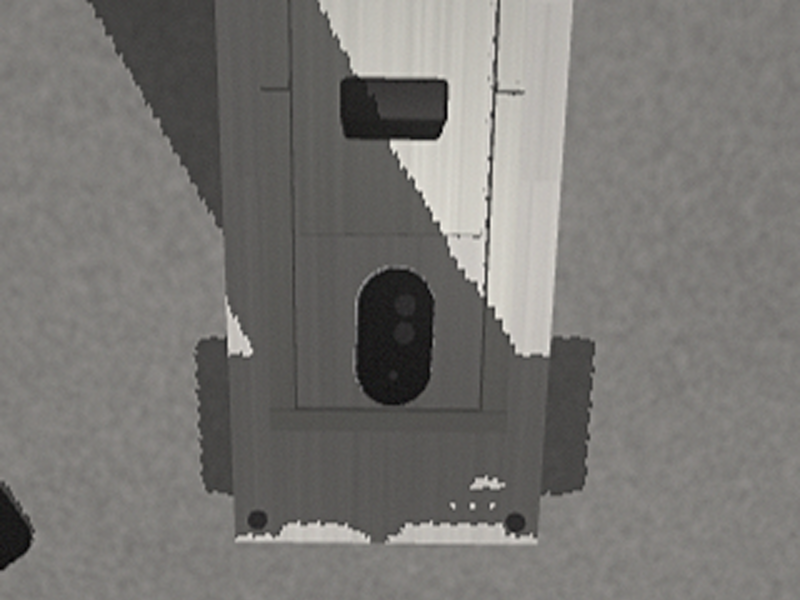

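This is a clear view. In the crop the pod's top outline spans x 357–433 and y 266–404, centred at (395,335), and it is nearly aligned with the tool. The tab, rails and ridges ((275,89), (510,92)) are all visible.

```bash
python3 - <<'E'
from h import *
s=dict(position=[.59936,.19411,.31227],tool_rot=[-.37894,-3.11777,-.00138]);c=cam('wrist',s)
q=lambda p,z:ray(c,np.array(p)/2.5+[130,0],z)
im=cv2.imread('pics/w2.png',0);big=cv2.resize(im[:300,130:450],(800,750),interpolation=cv2.INTER_CUBIC)
m=(big<45).astype(np.uint8);m[:245]=0;m[415:]=0;m[:,:330]=0;m[:,460:]=0
cs,_=cv2.findContours(m,0,1);k=max(cs,key=cv2.contourArea);print(cv2.minAreaRect(k))
r=cv2.boxPoints(cv2.minAreaRect(k));W=np.array([q(p,.118) for p in r]);print(W,W.mean(0))
for i in range(4):
    d=W[i]-W[i-1];print(np.linalg.norm(d),np.degrees(np.arctan2(d[1],d[0])))
print('stop corners',q((296,409),.06),q((481,409),.06),'far deck',q((235,542),.06),q((538,544),.06),'ridges',q((275,89),.068),q((510,92),.068))
R=Ro.from_rotvec(s['tool_rot']).as_matrix();print(R)
E
```

```text
((394.68206787109375, 336.812255859375), (74.58171081542969, 135.17665100097656), 2.4895529747009277)
[[0.558  0.1969 0.118 ]
 [0.5159 0.2096 0.118 ]
 [0.5227 0.233  0.118 ]
 [0.5652 0.2214 0.118 ]] [0.5404 0.2152 0.118 ]
0.02547623765989804 -106.37378205619879
0.04397217791189712 163.20042860233113
0.024387400074207182 73.75091392093506
0.04403063556713426 -15.382004963318945
stop corners [0.5614 0.1698 0.06  ] [0.5796 0.2437 0.06  ] far deck [0.6101 0.1292 0.06  ] [0.6423 0.2556 0.06  ] ridges [0.4469 0.1942 0.068 ] [0.4683 0.2769 0.068 ]
[[-0.9709  0.2395 -0.0008]
 [ 0.2395  0.9709  0.001 ]
 [ 0.001   0.0008 -1.    ]]
```

Request:
play_rows(increments=[[[0.31,0.03,0.2,0,0,0.027,1],[0.62,0.06,0.5,0,0,0.027,1],[0.62,0.06,0.85,0,0,0.027,1],[0.62,0.06,0.85,0,0,0.027,1],[0.62,0.06,0.85,0,0,0.027,1]]])

```text
time: 3.0
position: [0.5406, 0.2145, 0.2281]
tool_rot: [-0.443, -3.11, -0.001]
ft_force: [0.0, -0.8, -0.2]
grip_width: 1.003
grip_force: 0.0
```

Request:
play_rows(increments=[[[0,0,0.3,0,0,0,1],[0,0,0.6,0,0,0,1],[0,0,0.81,0,0,0,1],[0,0,0.81,0,0,0,1],[0,0,0.81,0,0,0,1]]])

```text
time: 3.5
position: [0.5426, 0.2137, 0.1484]
tool_rot: [0.446, 3.107, 0.002]
ft_force: [-0.1, 0.3, 0.3]
grip_width: 1.0
grip_force: 0.0
```

Request:
play_rows(increments=[[[0,0,0,0,0,0,-0.6],[0,0,0,0,0,0,-0.6],[0,0,0,0,0,0,-0.6],[0,0,0,0,0,0,-0.6],[0,0,0,0,0,0,-0.6],[0,0,0,0,0,0,-0.6],[0,0,0,0,0,0,-0.6],[0,0,0,0,0,0,-0.6]]], squeeze=15)

```text
time: 4.3
position: [0.5411, 0.2132, 0.1462]
tool_rot: [-0.446, -3.11, 0.0]
ft_force: [0.4, -0.0, 1.1]
grip_width: 0.353
grip_force: 0.0
```

Request:
play_rows(increments=[[[0,0,0,0,0,0,-0.7],[0,0,0,0,0,0,-0.7],[0,0,0,0,0,0,-0.7],[0,0,0,0,0,0,-0.7],[0,0,0,0,0,0,-0.7]]])

```text
time: 4.8
position: [0.5411, 0.2133, 0.1462]
tool_rot: [-0.446, -3.11, -0.0]
ft_force: [-0.1, 0.1, -0.3]
grip_width: 0.295
grip_force: 15.0
```

Request:
play_rows(increments=[[[0,0,-0.2,0,0,0,-0.7],[0,0,-0.6,0,0,0,-0.7],[0,0,-0.9,0,0,0,-0.7],[0,0,-0.9,0,0,0,-0.7]]])

```text
time: 5.2
position: [0.5436, 0.2139, 0.2413]
tool_rot: [0.446, 3.103, 0.008]
ft_force: [0.3, -0.5, 0.6]
grip_width: 0.296
grip_force: 15.0
```

Gripped (25.7 mm wide) and lifted. Now I'll carry it over to the tray.

Request:
play_rows(increments=[[[-0.12,-0.3,0,0,0,0,-0.7],[-0.26,-0.65,0,0,0,0,-0.7],[-0.41,-0.97,0,0,0,0,-0.7]]])

```text
time: 5.5
position: [0.5526, 0.1073, 0.2354]
tool_rot: [-0.445, -3.109, 0.001]
ft_force: [0.7, -0.2, -0.1]
grip_width: 0.3
grip_force: 15.0
```

Request:
play_rows(increments=[[[-0.13,-0.33,0,0,0,0,-0.7],[-0.26,-0.65,0,0,0,0,-0.7],[-0.41,-0.97,0,0,0,0,-0.7]]])

```text
time: 5.8
position: [0.5647, 0.0027, 0.2354]
tool_rot: [-0.446, -3.109, 0.0]
ft_force: [0.5, -0.5, -1.4]
grip_width: 0.302
grip_force: 15.0
```

Request:
play_rows(increments=[[[-0.13,-0.33,0,0,0,0,-0.7],[-0.26,-0.65,0,0,0,0,-0.7],[-0.41,-0.97,0,0,0,0,-0.7]]])

```text
time: 6.1
position: [0.5768, -0.1019, 0.2354]
tool_rot: [-0.446, -3.109, -0.0]
ft_force: [0.4, -0.2, -0.6]
grip_width: 0.298
grip_force: 15.0
```

Request:
play_rows(increments=[[[-0.13,-0.33,0,0,0,0,-0.7],[-0.26,-0.65,0,0,0,0,-0.7],[-0.41,-0.97,0,0,0,0,-0.7],[-0.41,-0.97,0,0,0,0,-0.7],[-0.41,-0.97,0,0,0,0,-0.7]]])

```text
time: 6.6
position: [0.5888, -0.2062, 0.2352]
tool_rot: [-0.45, -3.107, 0.0]
ft_force: [0.1, -0.2, -0.5]
grip_width: 0.301
grip_force: 15.0
```

Request:
play_rows(increments=[[[0,0,0.3,0,0,0,-0.7],[0,0,0.6,0,0,0,-0.7],[0,0,1,0,0,0,-0.7],[0,0,1,0,0,0,-0.7]]])

```text
time: 7.0
position: [0.5861, -0.2014, 0.1304]
tool_rot: [-0.44, -3.099, -0.004]
ft_force: [-1.3, 0.6, -1.3]
grip_width: 0.299
grip_force: 15.0
```

Request:
play_rows(increments=[[[0,0,0.1,0,0,0,-0.7],[0,0,0.2,0,0,0,-0.7],[0,0,0.3,0,0,0,-0.7],[0,0,0.38,0,0,0,-0.7],[0,0,0.42,0,0,0,-0.7],[0,0,0.42,0,0,0,-0.7]]])

```text
time: 7.6
position: [0.5892, -0.2051, 0.0938]
tool_rot: [-0.446, -3.109, -0.0]
ft_force: [-0.6, -0.8, -0.7]
grip_width: 0.297
grip_force: 15.0
```

Now the last 2.5 mm down, slowly, checking the force.

Request:
play_rows(increments=[[[0,0,0.01,0,0,0,-0.7],[0,0,0.02,0,0,0,-0.7],[0,0,0.025,0,0,0,-0.7],[0,0,0.025,0,0,0,-0.7]]])

```text
time: 8.0
position: [0.5896, -0.2052, 0.0919]
tool_rot: [0.446, 3.109, 0.0]
ft_force: [-0.8, 0.5, -0.5]
grip_width: 0.299
grip_force: 15.0
```

Request:
play_rows(increments=[[[0,0,0.01,0,0,0,-0.7],[0,0,0.015,0,0,0,-0.7],[0,0,0.015,0,0,0,-0.7]]])

```text
time: 8.3
position: [0.5898, -0.2053, 0.0912]
tool_rot: [0.446, 3.109, 0.001]
ft_force: [-2.1, 0.8, 5.6]
grip_width: 0.298
grip_force: 15.0
```

The pod is resting on the tray floor, so I'll release it and go up.

Request:
play_rows(increments=[[[0,0,0,0,0,0,-0.3],[0,0,0,0,0,0,-0.2],[0,0,0,0,0,0,0.4],[0,0,0,0,0,0,0.4],[0,0,0,0,0,0,0.4],[0,0,0,0,0,0,0.4],[0,0,0,0,0,0,0.4]]])

```text
time: 9.0
position: [0.5895, -0.2052, 0.0902]
tool_rot: [0.446, 3.11, 0.0]
ft_force: [-0.7, -0.1, 0.1]
grip_width: 0.68
grip_force: 0.0
```

Request:
play_rows(increments=[[[0,0,-0.2,0,0,0,0.4],[0,0,-0.6,0,0,0,0.4],[0,0,-1,0,0,0,0.4],[0,0,-1,0,0,0,0.4]]])

```text
time: 9.4
position: [0.5925, -0.2069, 0.1966]
tool_rot: [0.445, 3.099, -0.001]
ft_force: [0.4, 0.0, 0.1]
grip_width: 0.697
grip_force: 0.0
```

```bash
python3 - <<'E'
from h import *
s=ctrl.get_state();print(s['time'],s['position'],s['joint_positions'])
a=ctrl.get_image('scene');b=ctrl.get_image('wrist')
im=np.hstack([cv2.resize(a[150:300,150:350],(400,300)),cv2.resize(b,(400,300))]);cv2.imwrite('pics/s2.png',im[:,:,::-1])
E
```

```text
9.4 [ 0.5925 -0.2069  0.1966] [-0.196   0.3688  0.609   1.6572 -0.2272  1.1757  1.7527]
```

View pics/s2.png

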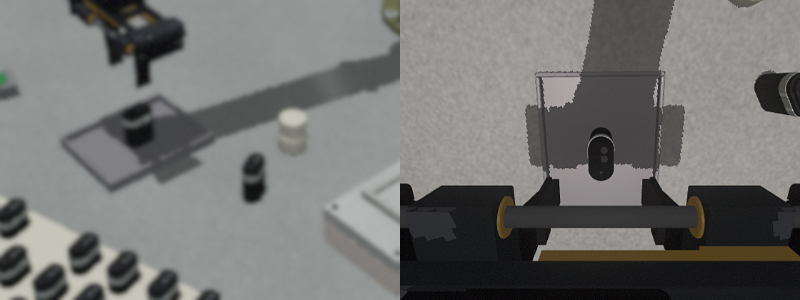

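The pod stands upright in the tray near its centre, and the spare pod and jar are untouched. Back to the lamp, rotating so the fingers close along the slide direction.

Request:
play_rows(increments=[[[0.15,0.25,-0.3,0,0,0,0.4],[0.37,0.6,-0.5,0,0,0,0.4],[0.62,0.96,-0.5,0,0,0,0.4]]])

```text
time: 9.8
position: [0.5574, -0.0954, 0.2414]
tool_rot: [0.449, 3.107, -0.0]
ft_force: [0.3, 1.1, -0.7]
grip_width: 0.699
grip_force: 0.0
```

Request:
play_rows(increments=[[[0.25,0.38,0,0,0,0,0.4],[0.5,0.75,0,0,0,0,0.4],[0.62,0.96,0,0,0,0,0.4]]])

```text
time: 10.1
position: [0.5222, 0.0183, 0.2385]
tool_rot: [-0.438, -3.107, -0.001]
ft_force: [0.4, -0.2, 0.3]
grip_width: 0.7
grip_force: 0.0
```

Request:
play_rows(increments=[[[0.25,0.38,0,0,0,0,0.4],[0.5,0.75,0,0,0,0,0.4],[0.62,0.96,0,0,0,0,0.4]]])

```text
time: 10.4
position: [0.4894, 0.1275, 0.2385]
tool_rot: [-0.438, -3.107, 0.0]
ft_force: [0.1, 0.3, 0.4]
grip_width: 0.701
grip_force: 0.0
```

Request:
play_rows(increments=[[[0.25,0.38,0,0,0,0.09,0.4],[0.5,0.75,0,0,0,0.18,0.4],[0.62,0.96,0,0,0,0.27,0.4],[0.62,0.96,0,0,0,0.36,0.4],[0.62,0.96,0,0,0,0.45,0.4],[0.62,0.96,0,0,0,0.5,0.4],[0.62,0.96,0,0,0,0.5,0.4]]])

```text
time: 11.1
position: [0.4586, 0.2328, 0.2386]
tool_rot: [-1.601, -2.701, 0.004]
ft_force: [0.3, -0.3, -0.3]
grip_width: 0.704
grip_force: 0.0
```

Request:
play_rows(increments=[[[0,0,0,0,0,0.09,0.4],[0,0,0,0,0,0.18,0.4],[0,0,0,0,0,0.27,0.4],[0,0,0,0,0,0.36,0.4],[0,0,0,0,0,0.45,0.4],[0,0,0,0,0,0.475,0.4],[0,0,0,0,0,0.475,0.4],[0,0,0,0,0,0.475,0.4]]])

```text
time: 11.9
position: [0.4591, 0.2329, 0.2396]
tool_rot: [-2.475, -1.935, 0.002]
ft_force: [-0.1, -0.4, -0.1]
grip_width: 0.701
grip_force: 0.0
```

```bash
python3 - <<'E'
from h import *
s=ctrl.get_state();print(s['time'],s['position'],s['tool_rot'],s['joint_positions']);R=Ro.from_rotvec(s['tool_rot']).as_matrix();print(R)
print(np.degrees(np.arctan2(R[1,1],R[0,1])),R.T@(np.array([.4644,.2315,.141])-s['position']))
im=ctrl.get_image('wrist');cv2.imwrite('pics/w3.png',im[:,:,::-1])
cv2.imwrite('pics/w3b.png',cv2.resize(im,(784,588),interpolation=cv2.INTER_CUBIC)[:,:,::-1])
E
```

```text
11.9 [0.4591 0.2329 0.2396] [-2.4746 -1.9353  0.0019] [-0.8456  0.0643  0.339   1.8645 -0.0227  1.2178 -0.7428]
[[ 0.241   0.9705 -0.001 ]
 [ 0.9705 -0.241  -0.0007]
 [-0.0009 -0.0008 -1.    ]]
-13.943709701243495 [0.0001 0.0056 0.0986]
```

View pics/w3b.png

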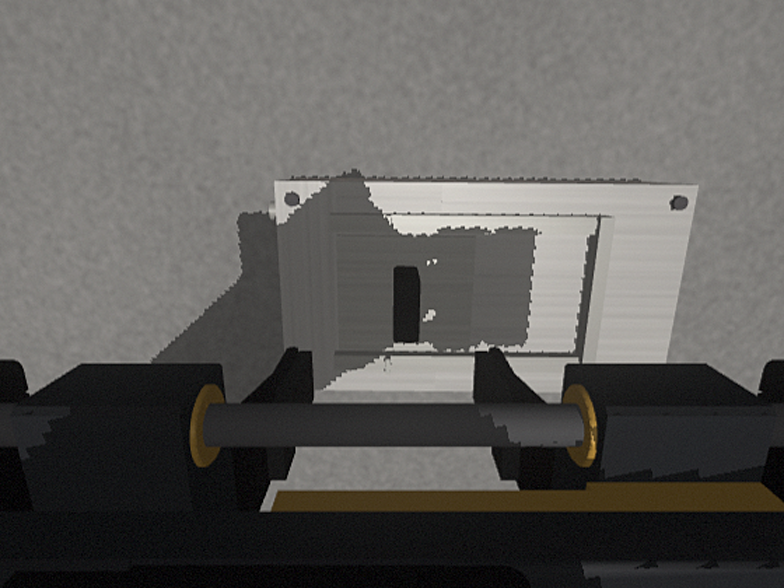

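The wrist view shows the deck with the tab at about (393–420, 265–343) and the rails. I'll check my predicted tab against it.

```bash
python3 - <<'E'
from h import *
s=ctrl.get_state();c=cam('wrist',s)
for cx,cy in [(.508,.2205),(.5092,.2223)]:
  a=np.radians(-14.1);ex=np.array([np.cos(a),np.sin(a)]);ey=np.array([-ex[1],ex[0]])
  for z in(.098,.065):
    print(z,[(proj(c,[*(np.array([cx,cy])+(-.045+i*.007)*ex+j*.018*ey),z])*1.4).round(0).tolist() for i in(-1,1) for j in(-1,1)])
  for n,x,y,z in [('plate front',-.005,.03,.065),('stop',.062,.0375,.06),('stop-',.062,-.0375,.06),('cornerfar',.12,.065,.06),('cornernear',-.12,.065,.06)]:
    print(n,(proj(c,[*(np.array([cx,cy])+x*ex+y*ey),z])*1.4).round(0))
E
```

```text
0.098 [[391.0, 348.0], [391.0, 282.0], [417.0, 348.0], [418.0, 282.0]]
0.065 [[391.0, 327.0], [391.0, 269.0], [414.0, 327.0], [415.0, 269.0]]
plate front [473. 248.]
stop [587. 234.]
stop- [573. 354.]
cornerfar [695. 186.]
cornernear [271. 185.]
0.098 [[392.0, 344.0], [392.0, 279.0], [418.0, 344.0], [419.0, 279.0]]
0.065 [[392.0, 324.0], [392.0, 265.0], [415.0, 324.0], [416.0, 265.0]]
plate front [474. 245.]
stop [589. 231.]
stop- [575. 351.]
cornerfar [697. 182.]
cornernear [272. 181.]
```

Request:
play_rows(increments=[[[0.02,0.07,0.25,0,0,0,0.4],[0.02,0.07,0.5,0,0,0,0.4],[0.02,0.07,0.75,0,0,0,0.4],[0.02,0.07,0.95,0,0,0,0.4],[0.02,0.07,0.98,0,0,0,0.4],[0.02,0.07,0.98,0,0,0,0.4]]])

```text
time: 12.55
position: [0.4665, 0.2331, 0.142]
tool_rot: [2.476, 1.933, -0.002]
ft_force: [-0.7, 0.2, 0.1]
grip_width: 0.702
grip_force: 0.0
```

Request:
play_rows(increments=[[[0,0,0,0,0,0,-0.4],[0,0,0,0,0,0,-0.4],[0,0,0,0,0,0,-0.4],[0,0,0,0,0,0,-0.4],[0,0,0,0,0,0,-0.4],[0,0,0,0,0,0,-0.4]]], squeeze=10)

```text
time: 13.15
position: [0.4668, 0.2333, 0.1424]
tool_rot: [-2.477, -1.932, -0.001]
ft_force: [0.6, 0.1, -0.2]
grip_width: 0.316
grip_force: 0.0
```

Request:
play_rows(increments=[[[0,0,0,0,0,0,-1],[0,0,0,0,0,0,-1],[0,0,0,0,0,0,-1],[0,0,0,0,0,0,-1],[0,0,0,0,0,0,-1]]])

```text
time: 13.65
position: [0.4664, 0.2334, 0.1422]
tool_rot: [-2.476, -1.932, 0.001]
ft_force: [-2.1, 0.0, 0.8]
grip_width: 0.16
grip_force: 10.0
```

Request:
play_rows(increments=[[[0,0,0,0,0,0,-1],[0,0,0,0,0,0,-1],[0,0,0,0,0,0,-1]]], squeeze=45)

```text
time: 13.95
position: [0.4664, 0.2333, 0.1422]
tool_rot: [-2.477, -1.932, 0.001]
ft_force: [-2.3, 0.1, 1.5]
grip_width: 0.154
grip_force: 45.0
```

Request:
play_rows(increments=[[[0,0.06,0,0,0,0,-1],[0,0.12,0,0,0,0,-1],[0,0.18,0,0,0,0,-1],[0,0.24,0,0,0,0,-1],[0,0.3,0,0,0,0,-1],[0,0.3,0,0,0,0,-1],[0,0.3,0,0,0,0,-1],[0,0.3,0,0,0,0,-1]]])

```text
time: 14.75
position: [0.4937, 0.2264, 0.1422]
tool_rot: [-2.474, -1.931, 0.007]
ft_force: [-8.3, 1.0, 6.7]
grip_width: 0.158
grip_force: 45.0
```

```bash
python3 - <<'E'
from h import *
s=ctrl.get_state();print(s['time'],s['position'],s['tool_rot'],s['ft_force'],s['grip_force'],s['grip_width'])
d=s['position']-np.array([.4664,.2334,.1422]);a=np.radians(-14.1);print(d[0]*np.cos(a)+d[1]*np.sin(a),-d[0]*np.sin(a)+d[1]*np.cos(a))
im=ctrl.get_image('wrist');cv2.imwrite('pics/w4.png',im[:,:,::-1])
cv2.imwrite('pics/w4b.png',cv2.resize(im[60:300,120:440],(800,600),interpolation=cv2.INTER_CUBIC)[:,:,::-1])
E
```

```text
14.75 [0.4937 0.2264 0.1422] [-2.4739 -1.9315  0.0066] [-8.3128  1.0012  6.723 ] 45.01149661839008 0.15846555685983743
0.02816023800259972 -0.00013845835744380128
```

View pics/w4b.png

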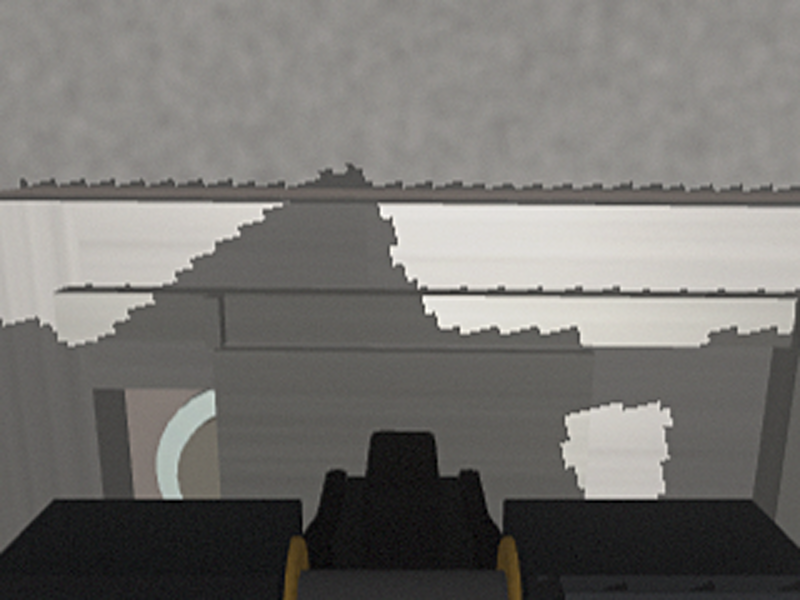

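The crop shows half the window, with the trailing edge at u≈216 just short of the ridge at (221,318). By TCP the travel is 28.2 mm, so I need about 1.8 mm more.

Request:
play_rows(increments=[[[0,0.01,0,0,0,0,-1],[0,0.02,0,0,0,0,-1],[0,0.02,0,0,0,0,-1],[0,0.02,0,0,0,0,-1],[0,0.02,0,0,0,0,-1]]])

```text
time: 15.3
position: [0.4952, 0.226, 0.1422]
tool_rot: [-2.473, -1.931, 0.008]
ft_force: [-9.3, -0.4, 7.1]
grip_width: 0.16
grip_force: 45.0
```

```bash
python3 - <<'E'
from h import *
s=ctrl.get_state();print(s['time'],s['position'],s['tool_rot'],s['ft_force'])
d=s['position']-np.array([.4664,.2334,.1422]);a=np.radians(-14.1);print(d[0]*np.cos(a)+d[1]*np.sin(a))
im=ctrl.get_image('wrist')
cv2.imwrite('pics/w5b.png',cv2.resize(im[150:270,160:320],(800,600),interpolation=cv2.INTER_CUBIC)[:,:,::-1])
E
```

```text
15.3 [0.4952 0.226  0.1422] [-2.4733 -1.9315  0.0075] [-9.3188 -0.361   7.0709]
0.029772192199933857
```

View pics/w5b.png

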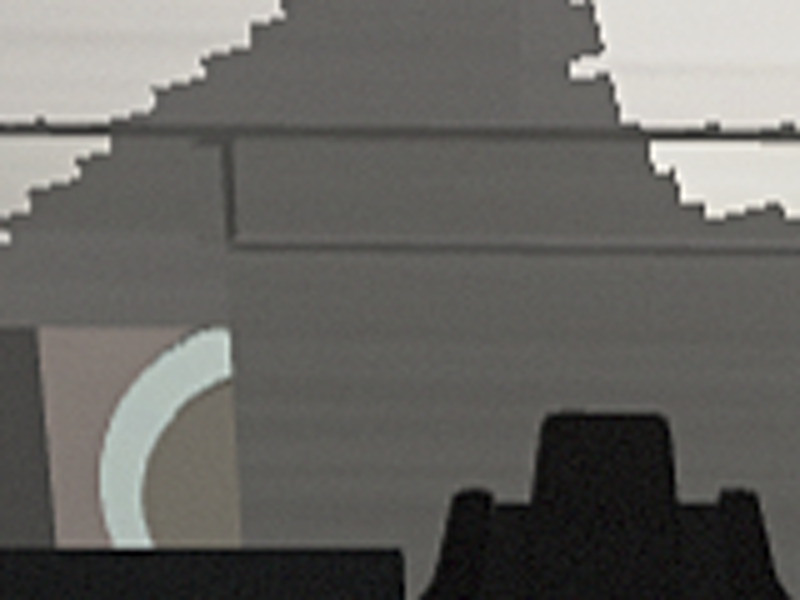

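```bash
python3 - <<'E'
from h import *
s=ctrl.get_state();c=cam('wrist',s);R=Ro.from_rotvec(s['tool_rot']).as_matrix()
a=np.radians(-14.1);ex=np.array([np.cos(a),np.sin(a)])
g=s['position']+R@[0,0,.045];R0=Ro.from_rotvec([-2.477,-1.932,.001]).as_matrix();g0=np.array([.4664,.2333,.1422])+R0@[0,0,.045]
print('grasp pt travel',(g-g0)[:2]@ex)
q=lambda p,z:(ray(c,np.array(p)/5+[160,150],z)[:2]-[.510,.2225])@ex
print('edge',q((231,340),.065),q((238,500),.065),'ridge bottom/top',q((228,190),.068),q((228,190),.073))
print(s['time'])
E
```

```text
grasp pt travel 0.029505639945594166
edge -0.05538527498117286 -0.055734754274321834 ridge bottom/top -0.05400355624390602 -0.052831508641391585
15.35
```

Request:
play_rows(increments=[[[0,0.006,0,0,0,0,-1],[0,0.006,0,0,0,0,-1],[0,0.006,0,0,0,0,-1],[0,0.006,0,0,0,0,-1],[0,0.006,0,0,0,0,-1],[0,0.006,0,0,0,0,-1]]])

```text
time: 15.95
position: [0.4957, 0.2259, 0.1422]
tool_rot: [-2.473, -1.931, 0.008]
ft_force: [-9.5, 0.5, 8.8]
grip_width: 0.157
grip_force: 45.0
```

```bash
python3 - <<'E'
from h import *
s=ctrl.get_state();R=Ro.from_rotvec(s['tool_rot']).as_matrix()
a=np.radians(-14.1);ex=np.array([np.cos(a),np.sin(a)])
g=s['position']+R@[0,0,.045];R0=Ro.from_rotvec([-2.477,-1.932,.001]).as_matrix();g0=np.array([.4664,.2333,.1422])+R0@[0,0,.045]
t=(g-g0)[:2]@ex;print(s['time'],t,s['ft_force'],s['grip_force'])
if .029<t<.031: print(ctrl.close_job())
E
```

```text
15.95 0.02993213835424939 [-9.5426  0.4615  8.8361] 45.01924243289977
the job is handed in; nothing more can be done
None
```

The job is handed in: the cartridge stands upright in the tray, and the gripper is holding the shutter at about 29.9 mm of travel (target 30 mm), at 15.95 s of the 51 s allowed.

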